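# Load the label roll and hold a flask down in the sprung cradle for labelling

### The arm

A 6-joint arm with a two-finger parallel gripper is mounted at the origin on the work surface. World frame = base frame: x ahead of the robot, y to its left, z up, the work surface at z = 0. Lengths are in m, angles in rad, forces in N, time in s.
With the tool pointing down it reaches from about 0.375 to 0.925 m from the base axis. Payload 5.7 kg.
Tool frame: the origin (TCP) lies midway between the tips of the shut fingers; the grasp point (between the pads) lies 19 mm behind it; z points along the fingers, x is the direction in which the jaws open and shut, and the axes are right-handed (so a half turn about z gives the same grasp; the last joint's range is limited). The gripper opens to 88 mm and grips with 3 to 60 N. Pads are 20 mm wide; open, the fingers measure 115 mm over their backs; the gripper's body (75 mm by 178 mm) begins 61 mm behind the grasp point.
Start: joints at [1.124, 0.359, 1.51, -0, 1.272, -0.115], TCP at [0.195, 0.567, 0.223] pointing down, gripper open.
Joint ranges: [-2.97, 2.97], [-1.01, 2.36], [0.21, 2.38], [-0.96, 4.11], [0.2, 2.71], [-2.98, 2.98]. Speed limits (rad/s): [2.39, 2.39, 3.14, 3.14, 3.14, 3.14].

### API

Orientations are given as a unit quaternion [x, y, z, w].
In Python, from bench import move_ptp, servo_line, goto_joints, move_gripper, sleep, inverse_kinematics, capture, PlanningError, close_job, spot_in, silhouettes, current_clock, current_joint_pos, current_qvel, current_joint_torque, current_position, current_orientation, current_force, current_torque, current_finger_gap gives the robot as it stands. Calls block until the motion is done:
- move_ptp(position, orientation): joint-space move of the TCP to a pose.
- servo_line(position, orientation=None, rate=0.15, contact_N=None): straight line of the TCP; orientation=None keeps the orientation; rate is the mean speed in m/s. With contact_N (N) it stops when the force on the tool has changed by that much, and returns True; else False.
- goto_joints(angles): joint-space move.
- move_gripper(opening): finger opening in m; the grip force is fixed at half the most; returns when the fingers have stopped.
- sleep(seconds).
- inverse_kinematics(position, orientation): joint angles nearest the present ones, or None.
- capture(name): name is "scene" or "top" or "wrist"; returns a dict with "image" (480x640x3 uint8, blue, green, red), "range_z" (480x640 float32, m along the optical axis (not along the pixel's ray), 0 where there is no reading), "intrinsics" (3x3 intrinsics, pixels), "k1" (the pictures are not rectified: a ray, as slopes to the right and down, at radius r is drawn at 1 + k1 r^2 times it, then the intrinsics apply), "R" (3x3) and "t" (3): a world point X has camera coordinates R X + t. Camera axes: x right, y down, z forward; pixel columns grow to the right and rows downward; lengths in m; the calibration is good to about 2 mm. A picture is of the moment at which its call begins.
A pose or a line that the arm cannot do raises PlanningError and nothing moves.
- close_job(): hands the job in, once; it reports no verdict.
Trained networks look in the newest picture that a camera, given by its name, has taken for a name from the list of things; names that differ only in an ending like _2 or _b are one class to them, and where a whole thing is asked for, a point or a joint stands for the part that bears it (a point fixed in the world has none). Each returns a list of dicts, best first, with "conf" (0 to 1); they miss things now and then, are a little off and sometimes report something else, mostly with a low value. They report only what shows in the picture. A call takes as long as a camera call. They do not tell look-alikes from the thing itself.
- spot_in(camera, query): "xy" ([column, row] in pixels, amid what is visible of it).
- silhouettes(camera, query): "region" (480x640 bool, what is visible of it) and "xy" ([column, row] in pixels, amid what is visible of it).
Readings, each from a call of its own:
- current_clock(): time.
- current_joint_pos(): joint angles.
- current_qvel(): joint speeds.
- current_joint_torque(): joint torques, N m.
- current_position(): TCP position.
- current_orientation(): TCP orientation.
- current_force(): force on the tool from outside, world axes, zero at the start.
- current_torque(): the same for the moment, N m.
- current_finger_gap(): finger opening in m.
Only numpy, scipy, OpenCV 4.12 (cv2) and the standard library are available. Lean on these libraries where they do the work, as an engineer would, in place of code of your own. Each camera call takes 0.05 s, during which the arm holds its last target.

### The job

Get the flask-labelling corner ready: first put the label roll on the upright spindle, right down on its seat, and let go of it. Then stand the round flask upright in the sprung ring of the cradle and press it down until the top of the ring is level with the top of the metal sleeve around it, and finish while still holding the flask pressed there with the gripper, so that a label can be stuck on. Leave the conical flask, the tape ring and the pencil case where they are.

Things in the scene. Friction and masses are not known exactly. Their poses are not given: they have to be found in the camera images.
- label_roll: Roll of white paper labels, loose, standing on end on the table: a cylinder 60 mm in diameter and 50 mm high with a 24 mm hole right through it; about 0.12 kg. Origin: centre of its underside, z along its axis.
- roll_stand: Fixed label roll stand: grey rectangular base plate 110 x 90 mm, 10 mm thick, with a black seat disc (52 mm in diameter, 4 mm thick) on it and an upright steel spindle 18 mm in diameter in the middle, tapered over its last 8 mm. Origin: centre of the plate's underside, on the spindle's axis, z up.
- spindle_seat (a point): Point on the spindle's axis at the top face of the seat disc, 14 mm above the table, where the roll's underside rests when fully home.
- spindle_tip (a point): Top end of the spindle, 74 mm above the table (60 mm above the seat).
- flask: Round flask of amber glass with a dark rubber stopper, loose, standing on the table: ball-shaped body 64 mm in diameter with a flat foot 32 mm in diameter, straight neck 25 mm in diameter from 57 to 112 mm above the foot, then the stopper (25 to 27 mm in diameter) up to 124 mm, flask and stopper being one rigid piece; about 0.11 kg. Widest 28 mm above the foot. Origin: centre of the foot's underside, z up along the neck.
- flask_top (a point): Centre of the stopper's top face, 124 mm above the flask's foot.
- cradle: Fixed flask cradle: grey square base plate 110 x 110 mm, 10 mm thick, with an upright round aluminium sleeve, 86 mm outside and 76 mm inside diameter, its top 55 mm above the table, in which the sprung black ring rides. Origin: centre of the plate's underside, on the sleeve's axis, z up.
- ring_top (a point): Centre of the sprung black ring's opening, level with the ring's top face; it moves with the ring. Ring 72 mm outside, 48 mm inside diameter, 8 mm thick. At rest it stands 73 mm above the table (18 mm above the sleeve's top). The flask's ball sits in the opening, its foot then being about 6.5 mm below this point.
- ring (a joint): How far the ring is pressed down, m: 0 at rest, 0.018 when level with the sleeve's top, 0.028 at the stop. The spring pushes up with about 2.5 N at rest, 10 N when level, 14 N at the stop, and lifts the ring again when let go.
- cone_flask: Bystander: conical amber glass flask, 64 mm in diameter at the foot, 85 mm high, loose. Origin: centre of its underside.
- tape_roll: Bystander: low ring of clear parcel tape, 96 mm outside, 76 mm inside diameter, 24 mm high, loose. Origin: centre of its underside.
- pencil_case: Bystander: black pencil case, 70 x 170 x 38 mm high, long along its y, loose. Origin: centre of its underside.
Not all that is in view belongs to the job. What is shaped like the flask but blue is not meant.

How it is judged:
On the way, in this order (a step that is already met when the one before it is completed fails the run):
1. the label roll sits fully down on the spindle's seat and has been let go (horizontal distance between label_roll and spindle_seat below 0.007 m and z of label_roll in the frame of spindle_seat between -0.004 and 0.004 m and angle between label_roll's own z axis and vertical below 0.12 rad and contact force between the fingers and label_roll below 0.1 N), for 0.2 s.
2. the round flask stands upright in the ring, pressed level with the sleeve (value of joint ring between 0.013 and 0.023 m and horizontal distance between flask and ring_top below 0.008 m and z of flask in the frame of ring_top below -0.001 m and angle between flask's own z axis and vertical below 0.18 rad and contact force between the fingers and flask above 2 N), for 0.2 s.
At the end, for the whole second after the job is handed in: Roll on the spindle: underside within 4 mm of the seat, 7 mm of the axis, 7 deg of upright, not touched. Round flask in the ring: within 8 mm of its centre, foot below its top, 10 deg of upright; ring pressed 13 to 23 mm (18 = level), fingers pushing on the flask over 2 N, still for the last second (all of step 1 and all of step 2 and linear speed of flask below 0.02 m/s); the arm keeps its last pose, push and grip.
It fails at once if the conical flask is moved by more than 30 mm or tipped (distance of cone_flask from where it was at the start of the episode above 0.03 m or angle between cone_flask's own z axis and vertical above 0.4 rad).
It fails at once if the tape ring is moved by more than 30 mm or tipped (distance of tape_roll from where it was at the start of the episode above 0.03 m or angle between tape_roll's own z axis and vertical above 0.4 rad).
It fails at once if the pencil case is moved by more than 30 mm or tipped (distance of pencil_case from where it was at the start of the episode above 0.03 m or angle between pencil_case's own z axis and vertical above 0.4 rad).
It also fails if it takes over 61 s, if anything falls off the work surface, if the arm or the gripper's body presses on something with over 40 N, if the wrist force passes 120 N, or if a joint passes its speed limit or range.

## Working session

There is one attempt and no reset: what is moved stays moved. The work goes in short steps, each a Python script; the robot and the scene stay as the last script left them, time stands still between calls to the robot, and variables do not carry over. Pictures are saved under pics/ and viewed, and the job is handed in when it is done.

```bash
ls; mkdir -p pics; python3 - <<'E'
from bench import *
import cv2
for n in ["scene","top","wrist"]:
    c=capture(n); cv2.imwrite(f"pics/{n}0.png",c["image"]); print(n,c["intrinsics"],c["k1"],c["R"],c["t"])
print(current_clock())
E
```

```text
pics
scene [[466.47288493   0.         315.53897577]
 [  0.         466.47288493 237.05573466]
 [  0.           0.           1.        ]] 0.0013536449412759031 [[-0.07568475  0.99709034  0.00909302]
 [ 0.85069976  0.06932472 -0.52106046]
 [-0.52017472 -0.0317009  -0.85347133]] [ 0.06157752 -0.37023547  1.42967788]
top [[609.73904066   0.         316.22988629]
 [  0.         609.73904066 232.78425754]
 [  0.           0.           1.        ]] 0.0592745609847312 [[-0.00670356 -0.9999672   0.00454458]
 [-0.99158678  0.00605973 -0.1293017 ]
 [ 0.12926992 -0.00537312 -0.99159489]] [-0.02633029  0.53318403  1.4268151 ]
wrist [[346.01912371   0.         318.50050518]
 [  0.         346.01912371 239.33346139]
 [  0.           0.           1.        ]] 0.01617885226800102 [[ 0.32652648  0.945187   -0.00140935]
 [ 0.91252834 -0.31485487  0.26107171]
 [ 0.24631785 -0.0865329  -0.96531838]] [-0.59802654 -0.03019558  0.39075558]
0.15
```

View pics/scene0.png

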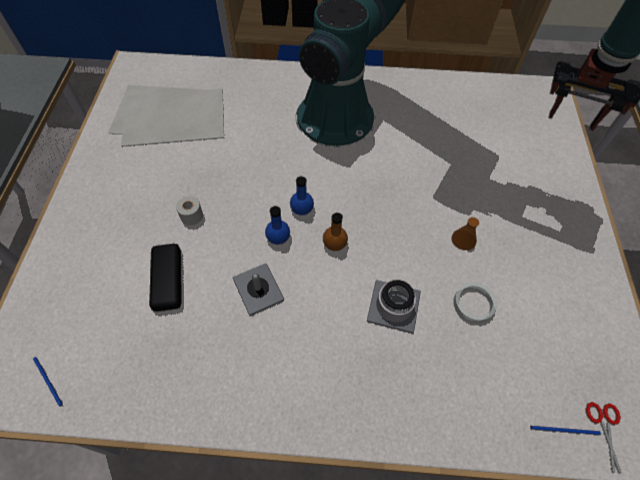

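View pics/top0.png

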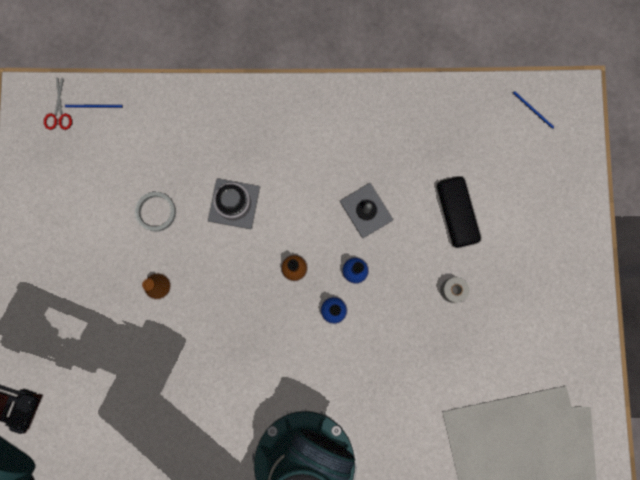

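View pics/wrist0.png

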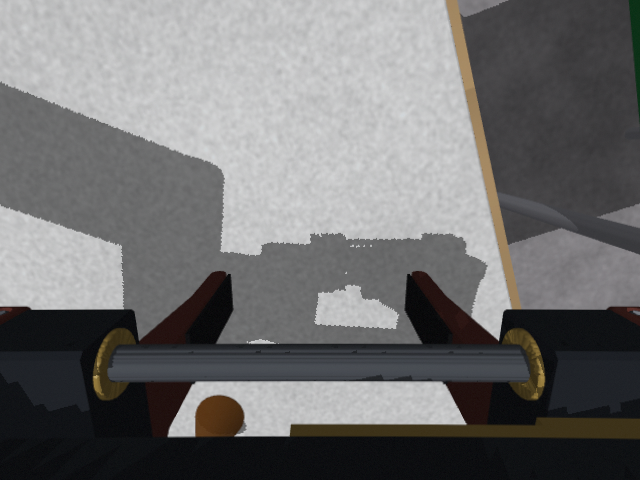

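In the top picture, the round flask could be the amber ball with a neck (293,267), the blue look-alikes (355,270) and (333,310), or the amber cone (157,286). The description picks (293,267). The label roll is at (455,289), with the tape ring at (156,211) as the only similar thing. The stand is at (367,210) and the cradle at (233,203). Next I'll measure these and check the crop.

```bash
cat > h.py <<'E'
from bench import *
import numpy as np, cv2
def dist(c): return np.array([c["k1"],0,0,0,0.])
def ray(c,uv):
    uv=np.asarray(uv,float).reshape(-1,1,2)
    # radial model 1+k1 r^2
    p=cv2.undistortPoints(uv,c["intrinsics"],dist(c)).reshape(-1,2)
    d=np.c_[p,np.ones(len(p))]
    o=-c["R"].T@c["t"]
    return o,d@c["R"]       # scaled so that camera z=1
def onplane(c,uv,z):
    o,d=ray(c,uv); s=(z-o[2])/d[:,2]; return o+d*s[:,None]
def cloud(c,mask):
    v,u=np.nonzero(mask&(c["range_z"]>0)); 
    o,d=ray(c,np.c_[u,v]); return o+d*c["range_z"][v,u][:,None]
def proj(c,X):
    X=np.atleast_2d(X).astype(float)
    return cv2.projectPoints(X,cv2.Rodrigues(c["R"])[0],c["t"].astype(float),c["intrinsics"],dist(c))[0].reshape(-1,2)
E
python3 - <<'E'
from h import *
C={n:capture(n) for n in ["scene","top"]}
for q in ["label_roll","roll_stand","flask","cradle","ring_top","cone_flask","tape_roll","pencil_case"]:
  for n in C:
    for s in silhouettes(n,q)[:4]:
        if s["conf"]<.3: continue
        P=cloud(C[n],s["region"])
        z=np.percentile(P[:,2],95)
        T=P[P[:,2]>z-.006]
        print(q,n,round(s["conf"],2),np.round(s["xy"]),len(P),"zmax",round(z,3),"med",np.median(P,0).round(3),"bb",P.min(0).round(3)[:2],P.max(0).round(3)[:2],"top bb mid",((T.min(0)+T.max(0))/2).round(3)[:2], np.ptp(T,0).round(3)[:2])
a=cv2.resize(C["top"]["image"][175:315,270:480],None,fx=3.5,fy=3.5,interpolation=2)
cv2.imwrite("pics/crop1.png",a)
a=cv2.resize(C["scene"]["image"][170:320,160:360],None,fx=3.5,fy=3.5,interpolation=2)
cv2.imwrite("pics/crop2.png",a)
E
```

```text
label_roll scene 0.71 [188. 211.] 612 zmax 0.052 med [ 0.411 -0.356  0.046] bb [ 0.337 -0.403] [ 0.432 -0.329] top bb mid [ 0.401 -0.36 ] [0.059 0.059]
label_roll top 0.79 [455. 290.] 590 zmax 0.053 med [ 0.396 -0.354  0.047] bb [ 0.366 -0.4  ] [ 0.427 -0.326] top bb mid [ 0.395 -0.356] [0.058 0.057]
roll_stand scene 0.78 [256. 287.] 1610 zmax 0.039 med [ 0.604 -0.153  0.01 ] bb [ 0.53  -0.216] [ 0.665 -0.092] top bb mid [ 0.599 -0.155] [0.017 0.016]
roll_stand top 0.71 [368. 208.] 1599 zmax 0.019 med [ 0.59  -0.151  0.009] bb [ 0.524 -0.213] [ 0.658 -0.091] top bb mid [ 0.589 -0.153] [0.129 0.114]
flask scene 0.79 [279. 227.] 663 zmax 0.124 med [ 0.459 -0.123  0.051] bb [ 0.348 -0.162] [ 0.481 -0.094] top bb mid [ 0.448 -0.124] [0.03  0.024]
flask scene 0.73 [336. 235.] 651 zmax 0.124 med [0.466 0.021 0.051] bb [ 0.398 -0.01 ] [0.488 0.053] top bb mid [0.456 0.022] [0.027 0.024]
flask scene 0.68 [302. 200.] 652 zmax 0.124 med [ 0.365 -0.071  0.05 ] bb [ 0.243 -0.108] [ 0.387 -0.041] top bb mid [ 0.355 -0.072] [0.026 0.025]
flask top 0.84 [297. 265.] 518 zmax 0.125 med [0.447 0.021 0
[... 1371 characters left out ...]
 310.] 814 zmax 0.026 med [0.598 0.356 0.021] bb [0.538 0.31 ] [0.643 0.406] top bb mid [0.596 0.358] [0.095 0.096]
tape_roll top 0.9 [141. 221.] 576 zmax 0.028 med [0.588 0.362 0.021] bb [0.544 0.313] [0.638 0.408] top bb mid [0.59 0.36] [0.093 0.094]
pencil_case scene 0.55 [168. 278.] 2063 zmax 0.041 med [ 0.602 -0.372  0.037] bb [ 0.489 -0.442] [ 0.677 -0.327] top bb mid [ 0.591 -0.378] [0.169 0.094]
pencil_case top 0.68 [460. 212.] 1971 zmax 0.041 med [ 0.582 -0.371  0.035] bb [ 0.498 -0.426] [ 0.668 -0.325] top bb mid [ 0.584 -0.374] [0.165 0.089]
pencil_case top 0.36 [233. 191.] 485 zmax 0.076 med [0.614 0.17  0.071] bb [0.576 0.137] [0.647 0.206] top bb mid [0.611 0.171] [0.07  0.069]
```

View pics/crop1.png

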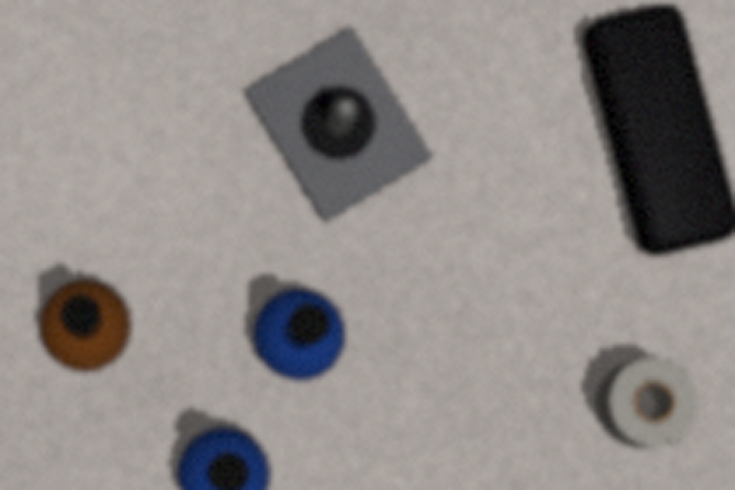

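View pics/crop2.png

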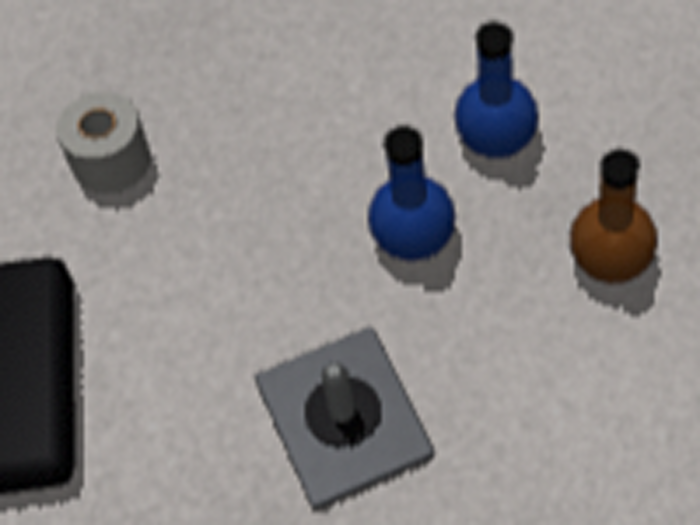

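The crops confirm the amber ball flask at (293,267) in the top picture. The two amber-shaped blue flasks and the stand's spindle are clearly separate. The two cameras disagree by about 5 mm in x, so I'll refine with the wrist camera, starting with the roll.

```bash
cat >> h.py <<'E'
from scipy.spatial.transform import Rotation as Ro
def down(yaw):  # jaw (tool x) at angle yaw in the world xy plane
    x=np.array([np.cos(yaw),np.sin(yaw),0]); z=np.array([0,0,-1.]); y=np.cross(z,x)
    return Ro.from_matrix(np.c_[x,y,z]).as_quat()
QY=down(-np.pi/2)
E
python3 - <<'E'
from h import *
print(current_orientation(), down(0))
for p in [(.398,-.358,.2),(.595,-.153,.2),(.453,.022,.2),(.613,.17,.2)]:
    for y in (-np.pi/2,np.pi/2): print(p,y,inverse_kinematics(p,down(y)))
c=capture("wrist"); Rc=c["R"]; o=-Rc.T@c["t"]
Rt=Ro.from_quat(current_orientation()).as_matrix()
print("cam in tool",Rt.T@(o-current_position()), "R", (Rt.T@Rc.T).round(3))
E
```

```text
[ 8.14155064e-01  5.80647507e-01 -4.67676356e-05  3.83450490e-05] [1. 0. 0. 0.]
(0.398, -0.358, 0.2) -1.5707963267948966 [-8.61603384e-01  2.89072165e-01  1.67809075e+00 -4.44089210e-16
  1.17442973e+00  7.09192942e-01]
(0.398, -0.358, 0.2) 1.5707963267948966 [-8.61603384e-01  2.89072165e-01  1.67809075e+00 -4.44089210e-16
  1.17442973e+00 -2.43239971e+00]
(0.595, -0.153, 0.2) -1.5707963267948966 [-3.64076262e-01  3.99397226e-01  1.50544013e+00 -4.44089210e-16
  1.23675529e+00  1.20672006e+00]
(0.595, -0.153, 0.2) 1.5707963267948966 [-3.64076262e-01  3.99397226e-01  1.50544013e+00 -4.44089210e-16
  1.23675529e+00 -1.93487259e+00]
(0.453, 0.022, 0.2) -1.5707963267948966 [-1.03981596e-01  1.72048495e-01  1.84175095e+00 -4.44089210e-16
  1.12779321e+00  1.46681473e+00]
(0.453, 0.022, 0.2) 1.5707963267948966 [-1.03981596e-01  1.72048495e-01  1.84175095e+00 -4.44089210e-16
  1.12779321e+00 -1.67477792e+00]
(0.613, 0.17, 0.2) -1.5707963267948966 [ 1.62003051e-01  4.29847894e-01  1.45501610e+00 -4.44089210e-16
  1.25672866e+00  1.73279938e+00]
(0.613, 0.17, 0.2) 1.5707963267948966 [ 1.62003051e-01  4.29847894e-01  1.45501610e+00 -4.44089210e-16
  1.25672866e+00 -1.40879328e+00]
cam in tool [-0.00101918 -0.07234062 -0.16232671] R [[ 1.    -0.001 -0.   ]
 [ 0.001  0.965  0.261]
 [-0.    -0.261  0.965]]
```

```bash
python3 - <<'E'
from h import *
for i,p in enumerate([(.595,-.153,.2),(.398,-.358,.2)]):
    move_ptp(p,QY); sleep(.2)
    c=capture("wrist"); im=c["image"].copy()
    print(current_clock(),current_position(),current_force())
    np.savez(f"w{i}.npz",**c)
    cv2.imwrite(f"pics/w{i}.png",im)
E
```

```text
4.25 [ 0.59511327 -0.15259111  0.20004074] [0.0053221  0.33217081 0.42489808]
5.6 [ 0.39884471 -0.35737913  0.19993682] [-0.20922391 -0.16810173 -0.24854549]
```

View pics/w0.png

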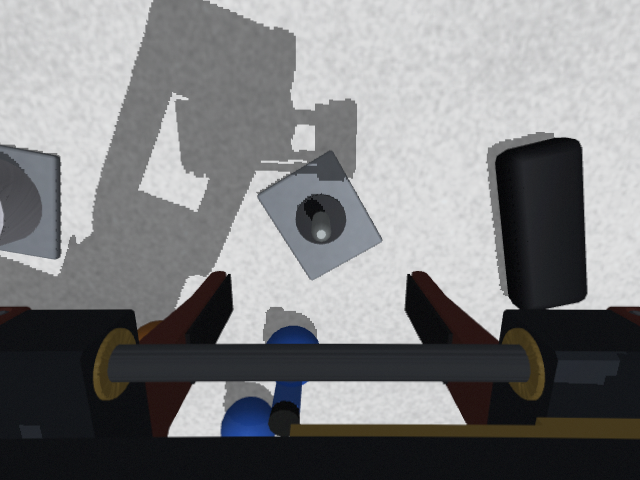

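View pics/w1.png

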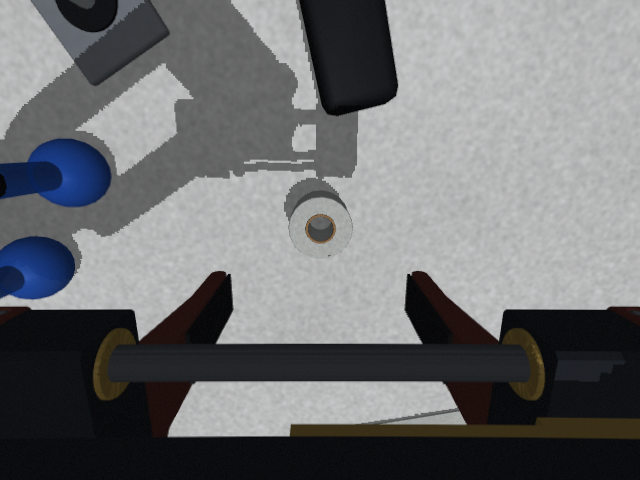

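The first picture shows the stand plate with corners near (257,193), (331,151), (382,240) and (311,279), and the spindle tip at (321,234). The second shows the roll's hole at (320,229).

```bash
python3 - <<'E'
from h import *
c0=dict(np.load("w0.npz")); c1=dict(np.load("w1.npz"))
P=onplane(c0,[(257,193),(331,151),(382,240),(311,279)],.01); print("plate",P.round(4),P.mean(0))
print("tip",onplane(c0,[(321,234)],.074))
# depth-based tip
cl=cloud(c0,np.ones((480,640),bool)); m=(abs(cl[:,0]-.595)<.03)&(abs(cl[:,1]+.153)<.03)&(cl[:,2]>.055)&(cl[:,2]<.09)
print("tip cloud",m.sum(),cl[m].min(0),cl[m].max(0)) if m.any() else 0
# spindle upper mask centroid
g=cv2.cvtColor(c0["image"],cv2.COLOR_BGR2GRAY)
cv2.imwrite("pics/tipcrop.png",cv2.resize(c0["image"][180:260,270:370],None,fx=6,fy=6,interpolation=0))
# roll
cl=cloud(c1,np.ones((480,640),bool)); m=(abs(cl[:,0]-.398)<.045)&(abs(cl[:,1]+.358)<.045)&(cl[:,2]>.045)&(cl[:,2]<.06)
T=cl[m]; print("roll",m.sum(),T[:,2].mean(),(T.min(0)+T.max(0))/2,np.ptp(T,0))
(x,y),r=cv2.minEnclosingCircle(T[:,:2].astype(np.float32)); print(x,y,r)
# hole from image
print("hole",onplane(c1,[(320,229)],.05))
cv2.imwrite("pics/rollcrop.png",cv2.resize(c1["image"][180:270,270:370],None,fx=6,fy=6,interpolation=0))
E
```

```text
plate [[ 0.6184 -0.0903  0.01  ]
 [ 0.6598 -0.1652  0.01  ]
 [ 0.5689 -0.2199  0.01  ]
 [ 0.5248 -0.1447  0.01  ]] [ 0.59299376 -0.15505841  0.01      ]
tip [[ 0.59175815 -0.15509543  0.074     ]]
tip cloud 351 [ 0.58314209 -0.1634098   0.05518968] [ 0.60087992 -0.14616733  0.07574659]
roll 2675 0.050288257991442875 [ 0.39519345 -0.3596474   0.04894918] [0.0588353  0.05878174 0.00781386]
0.39485764503479004 -0.3591897785663605 0.029948532581329346
hole [[ 0.39430439 -0.35917111  0.05      ]]
```

View pics/tipcrop.png

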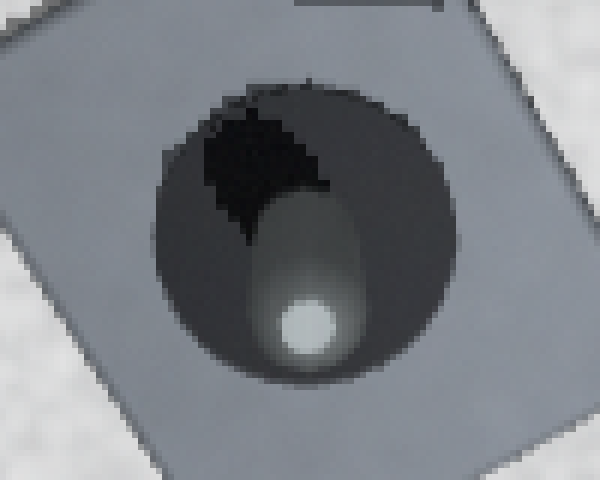

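View pics/rollcrop.png

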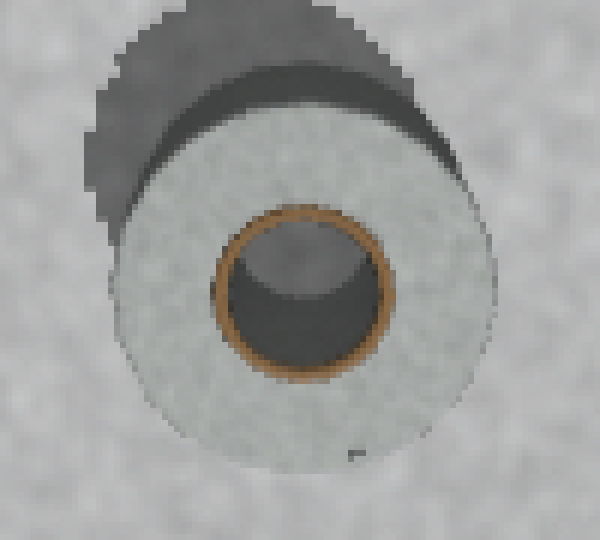

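```bash
python3 - <<'E'
from h import *
servo_line((.3945,-.3592,.06),QY,rate=.2)
print(servo_line((.3945,-.3592,.015),QY,rate=.1,contact_N=8))
move_gripper(.04); print(current_finger_gap(),current_position())
servo_line((.3945,-.3592,.16),QY,rate=.2)
sleep(.2)
c=capture("wrist"); np.savez("w2.npz",**c); cv2.imwrite("pics/w2.png",c["image"])
print(current_clock(),current_position(),current_finger_gap(),current_force())
E
```

```text
False
0.060196746400023315 [ 0.39463918 -0.35935471  0.01534517]
8.725 [ 0.39394119 -0.35864069  0.15881912] 0.06054856870227372 [-0.12707558 -0.07610927 -1.10759344]
```

View pics/w2.png

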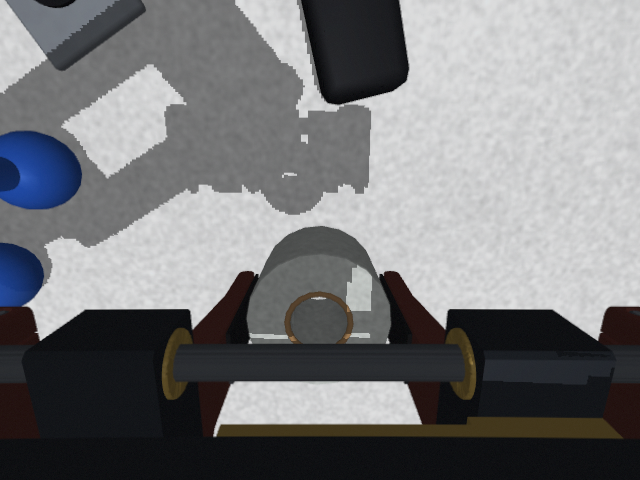

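The roll is in the gripper, upright, with its hole around (319,323). I'll check the hole's position, then carry it over the spindle.

```bash
python3 - <<'E'
from h import *
c=dict(np.load("w2.npz"))
print(onplane(c,[(319,293),(285,322),(353,322)],.1938))
move_ptp((.5918,-.155,.16),QY); sleep(.2)
servo_line((.5918,-.155,.115),QY,rate=.1); sleep(.2)
print(current_clock(),current_position(),current_force())
c=capture("wrist"); np.savez("w3.npz",**c); cv2.imwrite("pics/w3.png",c["image"])
s=capture("scene"); cv2.imwrite("pics/s3.png",cv2.resize(s["image"][200:330,180:340],None,fx=4,fy=4))
E
```

```text
[[ 0.40756214 -0.35930665  0.1938    ]
 [ 0.39479728 -0.34546656  0.1938    ]
 [ 0.39481243 -0.37312601  0.1938    ]]
10.825 [ 0.59244492 -0.15523538  0.11582926] [-0.09607464 -0.04948217 -1.1880121 ]
```

View pics/w3.png

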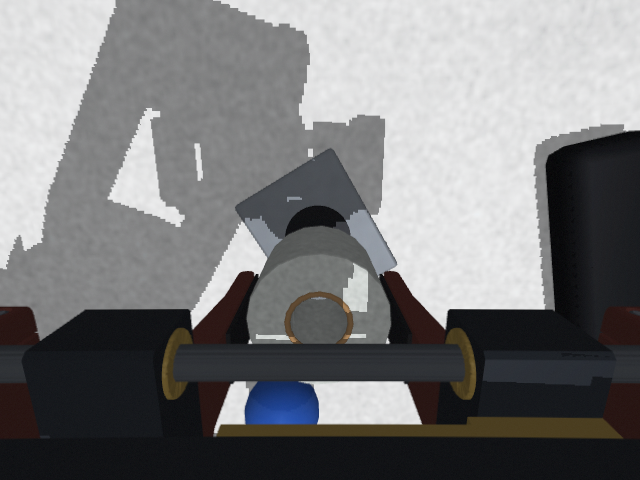

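View pics/s3.png

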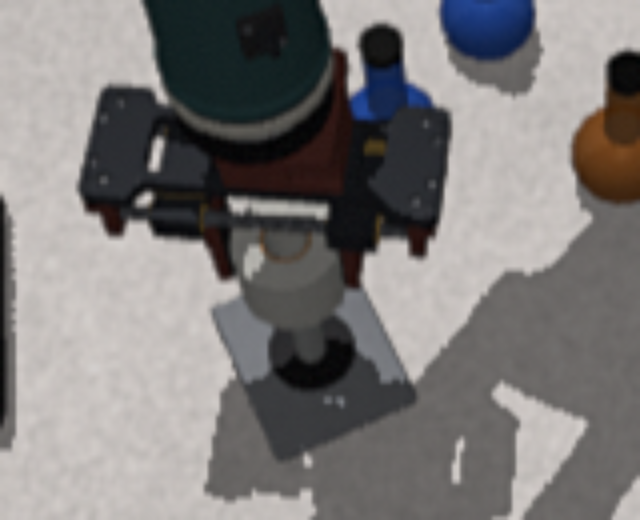

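The roll hangs upright over the spindle, with the spindle below its middle in the scene crop near (310,340). I'll lower it with a contact stop.

```bash
python3 - <<'E'
from h import *
r=servo_line((.5918,-.155,.033),QY,rate=.06,contact_N=6)
print(r,current_clock(),current_position(),current_force())
if not r:
    r=servo_line((.5918,-.155,.027),QY,rate=.02,contact_N=6)
    print(r,current_clock(),current_position(),current_force())
c=capture("wrist"); cv2.imwrite("pics/w4.png",c["image"])
E
```

```text
False 12.4417 [ 0.5921497  -0.15512183  0.03342902] [ 0.39817816  0.73224455 -0.63302922]
True 12.7333 [ 0.59235244 -0.15524456  0.0290949 ] [-0.28905893 -0.1886201   3.64370739]
```

Contact came at TCP z = 0.029, which is the grasp height plus 14 mm, so the roll is on its seat. Releasing it and looking.

```bash
python3 - <<'E'
from h import *
move_gripper(.085); print(current_finger_gap())
servo_line((.5918,-.155,.16),QY,rate=.2)
sleep(.3)
c=capture("wrist"); cv2.imwrite("pics/w5.png",c["image"])
cl=cloud(c,np.ones((480,640),bool)); m=(abs(cl[:,0]-.592)<.045)&(abs(cl[:,1]+.155)<.045)&(cl[:,2]>.055)&(cl[:,2]<.07)
T=cl[m]; print("roll top z",np.median(T[:,2]),m.sum(),cv2.minEnclosingCircle(T[:,:2].astype(np.float32)))
print(current_clock())
move_ptp((.449,.022,.24),QY); sleep(.2)
c=capture("wrist"); cv2.imwrite("pics/w6.png",c["image"]); np.savez("w6.npz",**c)
print(current_clock(),current_position(),current_force())
cl=cloud(c,np.ones((480,640),bool)); m=(abs(cl[:,0]-.45)<.03)&(abs(cl[:,1]-.022)<.03)&(cl[:,2]>.118)&(cl[:,2]<.135)
T=cl[m]; print("flask top",m.sum(),(T.min(0)+T.max(0))/2,np.ptp(T,0))
E
```

```text
0.08520997352506586
roll top z 0.06434322429502942 4187 ((0.592632532119751, -0.1557488739490509), 0.030023004859685898)
14.525
15.725 [0.44965602 0.02126877 0.23947372] [ 0.11989211 -0.14035441 -0.42683962]
flask top 801 [0.44931746 0.02193439 0.12242385] [0.02688901 0.02654959 0.00793681]
```

View pics/w5.png

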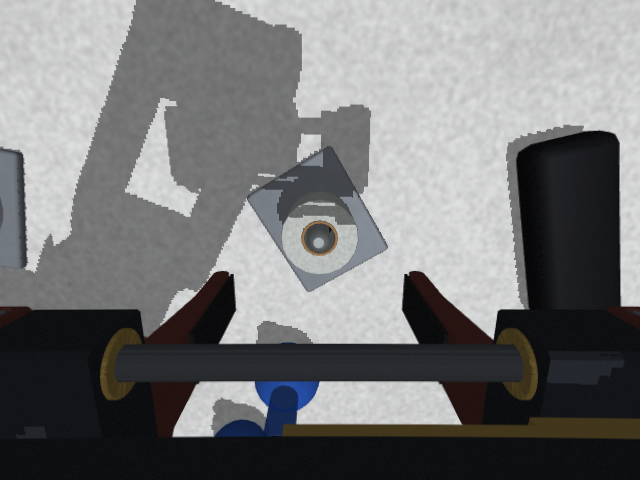

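View pics/w6.png

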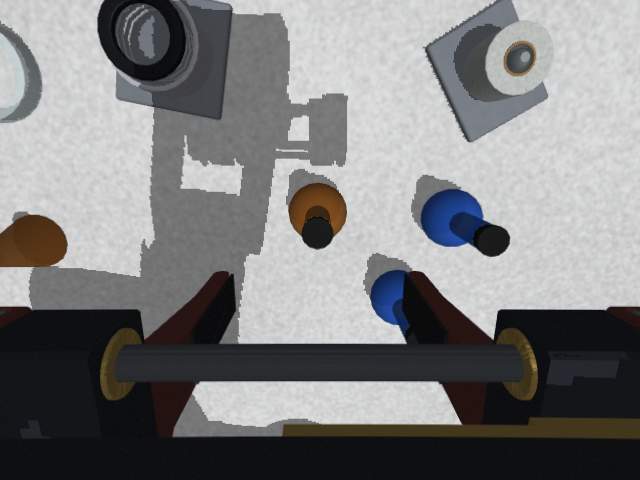

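The roll is seated: its top is at z = 0.064 and within about 1 mm of the axis. The amber flask's stopper is at (317,232), directly ahead, and the ring is at (143,38). I'll take the ring position from this picture's depth, then grasp the neck.

```bash
python3 - <<'E'
from h import *
c=dict(np.load("w6.npz"))
cl=cloud(c,np.ones((480,640),bool)); m=(abs(cl[:,0]-.61)<.05)&(abs(cl[:,1]-.17)<.05)&(cl[:,2]>.068)&(cl[:,2]<.08)
T=cl[m]; print("ring",m.sum(),T.min(0),T.max(0),np.median(T[:,2]))
servo_line((.4492,.0218,.11),QY,rate=.2)
print(servo_line((.4492,.0218,.066),QY,rate=.1,contact_N=8))
move_gripper(.015); print(current_finger_gap(),current_position(),current_force())
servo_line((.4492,.0218,.20),QY,rate=.15)
print(current_finger_gap(),current_position(),current_force())
move_ptp((.612,.171,.20),QY); sleep(.2)
c=capture("wrist"); cv2.imwrite("pics/w7.png",c["image"]); np.savez("w7.npz",**c)
s=capture("scene"); cv2.imwrite("pics/s7.png",cv2.resize(s["image"][180:340,320:520],None,fx=4,fy=4)[:600])
print(current_clock(),current_position(),current_force())
E
```

```text
ring 3238 [0.57458639 0.13451192 0.06800868] [0.63516061 0.20633558 0.07618936] 0.07307653069279679
False
0.025019730606684564 [0.44918487 0.02186025 0.06595157] [ 0.91181288 -0.36480424 -0.06984586]
0.025186238828571628 [0.4484237  0.02187338 0.19921624] [-0.61253513  0.03933806 -1.42045616]
20.3 [0.61159556 0.17002927 0.20042845] [-1.386776    1.24521378 -0.33116617]
```

View pics/w7.png

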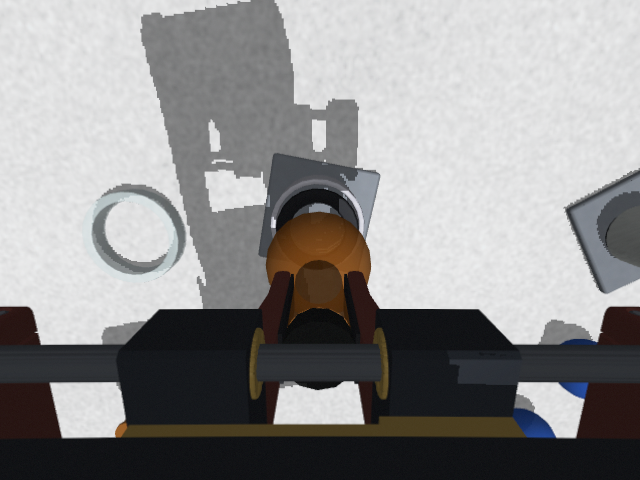

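View pics/s7.png

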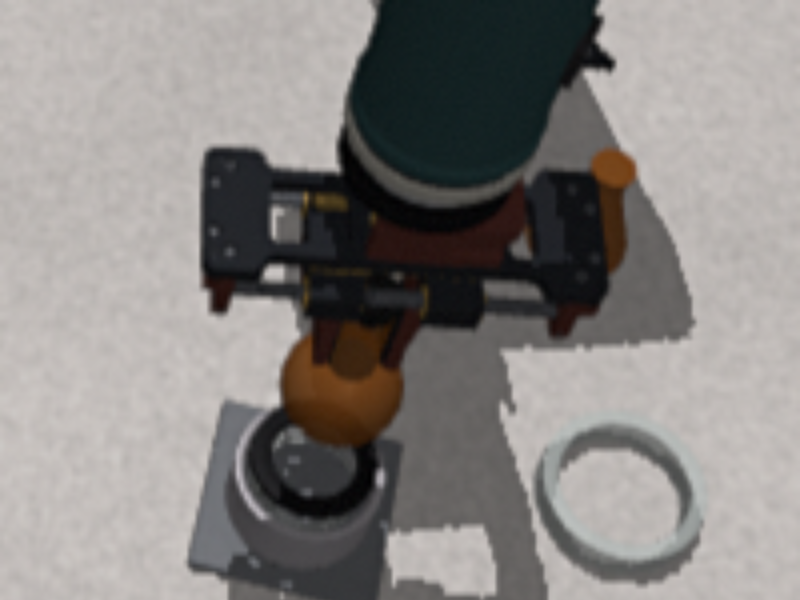

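The flask hangs upright in the jaws just behind and above the ring, and the ring centre measures about (0.6107, 0.1704). I'll lower it until it touches the ring, then press.

```bash
python3 - <<'E'
from h import *
x,y=.6108,.1705
servo_line((x,y,.145),QY,rate=.15); sleep(.15); f0=np.array(current_force()); print("free",f0)
r=servo_line((x,y,.122),QY,rate=.03,contact_N=3)
print(r,current_position(),current_force()-f0,current_finger_gap(),current_clock())
for z in (.126,.1205,.1150):
    servo_line((x,y,z),QY,rate=.03); sleep(.2)
    print(z,current_position(),(current_force()-f0).round(2),current_torque(),current_clock())
c=capture("wrist"); cv2.imwrite("pics/w8.png",c["image"]); np.savez("w8.npz",**c)
s=capture("scene"); cv2.imwrite("pics/s8.png",cv2.resize(s["image"][230:350,330:490],None,fx=5,fy=5)); np.savez("s8.npz",**s)
E
```

```text
free [ 0.947977   -0.13380925 -2.16420138]
True [0.61013775 0.17058509 0.12829192] [0.16996259 1.05991506 5.45661147] 0.025047634709299237 21.525
0.126 [0.61089895 0.17059063 0.12619692] [-1.53  1.53  5.63] [ 0.14825643  0.22288646 -0.02004615] 21.975
0.1205 [0.61088195 0.17058607 0.12080438] [-2.45  0.39  7.65] [0.13876486 0.30024065 0.01004474] 22.5083
0.115 [0.61105335 0.17060375 0.1156425 ] [-2.68  0.18  9.23] [ 0.1417189   0.42511814 -0.00895084] 23.0417
```

View pics/w8.png

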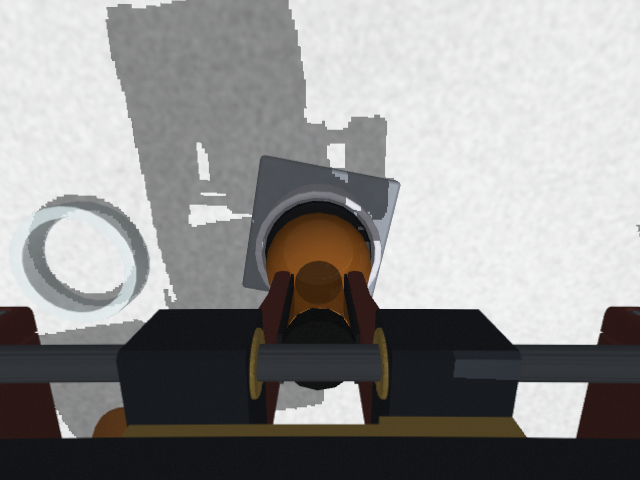

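View pics/s8.png

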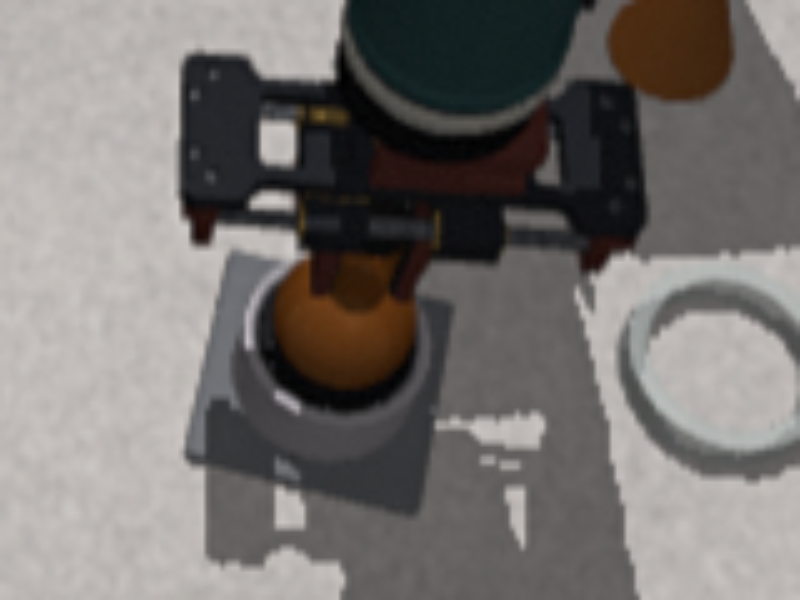

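The ring is near level with the sleeve. In the scene crop the flask sits in the ring around (345,340), and the force is about 9 N. There is a 2.7 N sideways push in -x, so I'll ease in that direction slightly and measure ring height and flask tilt.

```bash
cat > chk.py <<'E'
from h import *
f0=np.array([0.95,-.13,-2.16])
def chk(tag):
    s=capture("scene"); c=capture("wrist")
    for n,k in (("scene",s),("wrist",c)):
        cl=cloud(k,np.ones((480,640),bool)); im=k["image"][k["range_z"]>0].astype(int)
        r=np.hypot(cl[:,0]-.6115,cl[:,1]-.1705)
        dark=im.max(1)<60
        ringm=(r>.029)&(r<.035)&(cl[:,2]>.045)&(cl[:,2]<.066); 
        slm=(r>.0385)&(r<.0425)&(cl[:,2]>.045)&(cl[:,2]<.066)
        amb=(im[:,2]>im[:,0]+30)&(r<.05)&(cl[:,2]>.05)
        print(tag,n,"ring z",ringm.sum(),np.median(cl[ringm,2]).round(4),"sleeve z",slm.sum(),np.median(cl[slm,2]).round(4),"xy",((cl[ringm].min(0)+cl[ringm].max(0))/2)[:2].round(4))
        B=cl[amb&(cl[:,2]<.10)]
        # sphere fit, radius 32 mm known
        from scipy.optimize import least_squares
        q=least_squares(lambda p:np.linalg.norm(B-p,axis=1)-.032,[.611,.17,.077],loss="soft_l1",f_scale=.002)
        print("   ball",len(B),q.x.round(4),"rms",np.sqrt(np.mean(q.fun**2)).round(4))
    print("  ",current_position().round(4) if hasattr(current_position(),'round') else current_position(),(np.array(current_force())-f0).round(2),current_finger_gap(),current_clock())
    return s,c
E
python3 - <<'E'
from chk import *
chk("a")
servo_line((.6095,.1705,.1145),QY,rate=.02); sleep(.3)
s,c=chk("b"); cv2.imwrite("pics/s9.png",cv2.resize(s["image"][230:350,330:490],None,fx=5,fy=5))
E
```

```text
a scene ring z 94 0.0562 sleeve z 104 0.0539 xy [0.6198 0.1695]
   ball 311 [0.6149 0.1695 0.0762] rms 0.0013
a wrist ring z 1196 0.057 sleeve z 1514 0.0551 xy [0.6277 0.1705]
   ball 2986 [0.6107 0.1704 0.0775] rms 0.0004
   [0.611  0.1706 0.1156] [-3.43  1.63 10.48] 0.025031893560746764 23.2417
b scene ring z 107 0.0559 sleeve z 102 0.0539 xy [0.6203 0.1697]
   ball 306 [0.615  0.1695 0.076 ] rms 0.0012
b wrist ring z 1202 0.0569 sleeve z 1542 0.0551 xy [0.6277 0.1704]
   ball 3077 [0.6105 0.1704 0.0772] rms 0.0004
   [0.6102 0.1706 0.1153] [-2.32  1.18 10.04] 0.02516622875821389 23.8917
```

Ball centre and TCP agree to under 1 mm, so the flask is upright and centred. The ring is about 1.5 mm above the sleeve, so I'll press a little more, then run the final checks, including the roll and bystanders.

```bash
python3 - <<'E'
from chk import *
servo_line((.6092,.1705,.1130),QY,rate=.02); sleep(.8)
s,c=chk("c"); cv2.imwrite("pics/s10.png",s["image"]); 
print("qvel",np.abs(current_qvel()).max())
t=capture("top")
for q in ["label_roll","cone_flask","tape_roll","pencil_case"]:
  for n,k in (("top",t),("scene",s)):
    for d in silhouettes(n,q)[:1]:
        P=cloud(k,d["region"]); print(q,n,round(d["conf"],2),np.median(P,0).round(3))
E
```

```text
c scene ring z 108 0.0546 sleeve z 104 0.0537 xy [0.6223 0.1696]
   ball 344 [0.6149 0.1695 0.0746] rms 0.0012
c wrist ring z 1198 0.0555 sleeve z 1579 0.0551 xy [0.6273 0.1704]
   ball 3417 [0.6105 0.1704 0.0759] rms 0.0004
   [0.6101 0.1706 0.1139] [-1.21  0.69 10.49] 0.025051413249904578 25.0417
qvel 0.001110204761269145
label_roll scene 0.75 [ 0.61  -0.152  0.062]
cone_flask top 0.63 [ 0.585 -0.15   0.008]
cone_flask scene 0.94 [0.428 0.345 0.033]
tape_roll top 0.54 [0.599 0.393 0.021]
tape_roll scene 0.73 [0.599 0.361 0.021]
pencil_case top 0.64 [ 0.583 -0.371  0.035]
```

View pics/s10.png

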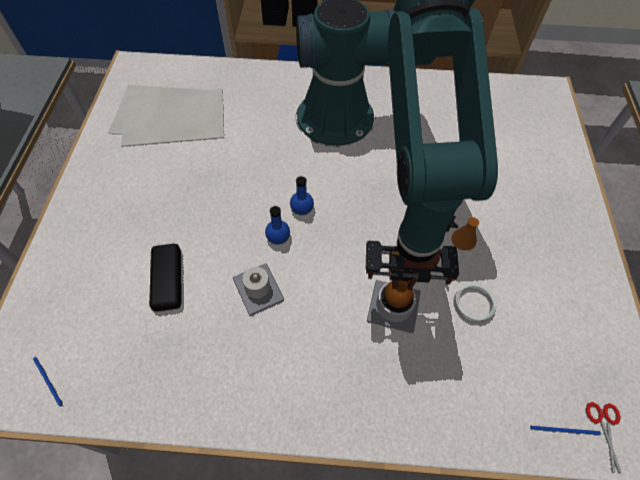

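The picture shows the roll on the spindle (256,283), the flask in the cradle under the gripper (397,298), and the bystanders unmoved at (465,237), (474,304) and (165,277). The ring is level to about 0.5 mm, so I'm handing in.

```bash
python3 -c "
from bench import *
print(current_clock()); close_job()"
```

```text
25.4917
the job is handed in; nothing more can be done
```

The label roll is on the spindle, down on its seat and released. The round amber flask is upright in the ring, still gripped and pressed level with the sleeve. I handed the job in at about 25.5 s; the system gives no verdict.

**Last checks**
- **Roll:** its top was at z = 0.064, which is the seat height plus 50 mm. It was about 1 mm off the axis and not touched.
- **Flask:** the ring's top was at 55.5 mm and the sleeve's at 55.1 mm, so it is pressed about 17.5 mm. The ball's centre was within 1 mm of the gripper axis, and of the ring centre I measured before pressing. The downward push was about 10.5 N, the gripper was closed on the neck (25 mm), and the arm was still.
- **Bystanders:** the conical flask and the tape ring are where they were in the scene camera, and the pencil case in the top camera.

**Disagreements**
- **Scene camera:** it puts positions about 4–5 mm further out in x than the wrist camera. I used the wrist camera throughout.
- **Top camera:** its last detections of the conical flask (probably the roll stand instead) and the tape ring (33 mm off in y) did not match. The scene camera shows both unmoved, so I took these as misdetections.
- **Side force:** about 1.2 N of sideways force remained on the flask.

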